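# Reset the watch tester through its guarded well

## Robot

A 7-joint arm with a two-finger parallel gripper is mounted at the origin on a cart in front of the work surface, level with it; the furniture and walls round the work are solid. World frame = base frame: x ahead of the robot, y to its left, z up, the work surface at z = 0. Lengths are in m, angles in degrees, forces in N, time in s.
With the tool pointing down it reaches from about 0.4 to 0.9 m from the base axis. Payload 5.5 kg.
Tool frame: the origin (TCP) lies on the centre line of the jaws, within the pads' length; the fingertips stand tip_reach ahead of it and the grasp point (between the pads) lies 6 mm ahead of it (tip_reach is the distance from the TCP to the fingertips, in m); z points along the fingers, y is the line along which they close (so a half turn about z gives the same grasp; the last joint's range is limited). The gripper opens to 85 mm and grips with 20 to 120 N. Pads are 22 mm wide; open, the fingers measure 114 mm over their backs; the gripper's body (76 mm by 85 mm) begins 54 mm behind the grasp point. The pads swing forward as they close: fully open they stand 13 mm farther back than shut.
Start: joints at [91.054, 28.699, -24.465, 88.831, 12.651, 65.22, -12.049], TCP at [0.158, -0.631, 0.256] pointing down, gripper open.
Joint ranges: [-164.97, 164.97], [-17.58, 116.51], [-87.97, 89.64], [11.32, 138.91], [-80.73, 260.73], [10.89, 115.49], [-147.41, 147.41]. Speed limits (degrees/s): [147.25, 147.25, 180, 180, 180, 180, 180].

## Interface

Orientations are given as [roll, pitch, yaw] about the fixed x, y, z axes, in that order (R = Rz(yaw) Ry(pitch) Rx(roll)).
In Python, from bench import move_to, move_linear, goto_joints, release, gripper_close, sleep, ik, state, read_camera, Unreachable, finish_job, tip_reach gives the robot as it stands. Calls block until the motion is done:
- move_to(position, orientation): joint-space move of the TCP to a pose.
- move_linear(position, max_speed=0.15, ori=None): straight line of the TCP; ori=None keeps the orientation; max_speed is the mean speed in m/s.
- goto_joints(angles): joint-space move.
- release() and gripper_close(): open the fingers fully, or close them until they stop; the grip force is fixed at half the most.
- sleep(seconds).
- ik(position, orientation): joint angles nearest the present ones, or None.
- state(): the state.
- read_camera(name): name is "side" or "top"; returns a dict with "pixels" (400x640x3 uint8, red, green, blue), "camera_matrix" (3x3 intrinsics, pixels), "R" (3x3) and "t" (3): a world point X has camera coordinates R X + t. Camera axes: x right, y down, z forward; pixel columns grow to the right and rows downward; lengths in m; the calibration is good to about 2 mm. A picture is of the moment at which its call begins. There is no depth.
A pose or a line that the arm cannot do raises Unreachable and nothing moves.
- finish_job(): hands the job in; it is judged then, once.
The state is a dict: "time_s": time; "joint_positions": joint angles; "dq": joint speeds; "joint_efforts": joint torques, N m; "eef_pos": TCP position; "tool_rot": TCP orientation; "ft_force": force on the tool from outside, world axes, zero at the start; "ft_torque": the same for the moment, N m; "opening": finger opening in m; "finger_force": force on a finger pad.
Only numpy, scipy, OpenCV 4.12 (cv2) and the standard library are available. Lean on these libraries where they do the work, as an engineer would, in place of code of your own. Each camera call takes 0.05 s, during which the arm holds its last target. There are 200 camera calls.

## Task

Reset the watch tester: push its sliding shutter fully open by the yellow rib, reach a fingertip down into the well that this uncovers and press the sunken red key fully down for about a second. Then let the key come up and push the shutter fully shut again. Push and press only: pick nothing up, and leave the watch, the movement in its red holder, the tin and the dust blower standing where they are.

Things in the scene. Friction and masses are not known exactly. Their poses are not given: they have to be found in the camera images.
- tester: watch tester, a white and grey instrument case fixed to the bench, 120 (x) x 240 (y) x 46 mm high; origin at the centre of its underside, x across its depth (away from the robot at yaw 0), y along its width (to the robot's left), z up. A dark green display stands 2 mm proud near its +y end; on the -y half lies the well under the shutter. Two rails 5 mm wide and 7 mm high run along y at x = +-34.5 mm, beside the shutter
- well_mouth (a point): centre of the mouth of the well, level with the top of the case (z = 46 mm), at y = -60 mm in the tester's frame. The well is rectangular with upright walls, 36 mm along the tester's x and 46 mm along its y, 26 mm deep; axes as the tester's
- key_top (a point): centre of the top of the red reset key, a round button 24 mm across in the middle of the well; when up its top lies 18 mm below the mouth of the well (8 mm above the well's floor); it moves down with the key
- reset_key (a joint): how far the key is pressed, m: 0 up, 0.006 fully down against its stop. A spring pushes it up, with 1.5 N at 0 and 4 N fully down; it springs back when released
- rib_top (a point): centre of the top of the yellow rib on the shutter: 21 mm above the case top. The rib is 8 mm thick along the tester's y, 50 mm long along its x, and stands 16.5 mm above the shutter. The shutter is a dark plate 62 (x) x 66 (y) x 4 mm lying on the case (its top 4.5 mm above the case top); the rib crosses its middle, with 29 mm of plate on either side
- shutter (a joint): how far the shutter has slid open, m: 0 shut (its middle over the well), 0.07 fully open (slid along the tester's +y, well wholly clear), with a stop at each end. It starts shut or partly open. It slides stiffly (about 1.5 N) and stays where it is left
- movement_job: watch movement in a red ring-shaped holder, 40 x 49 x 11 mm, loose, in front of the tester; origin at the centre of its underside
- dial_plate: grey watch head, dial up, 32 mm across, 9 mm high, loose, in front of the tester; origin at the centre of its underside
- tin_a: round light grey tin with a dark top, 49 mm across, 18 mm high, loose, beside the tester's -y end; origin at the centre of its underside
- dust_blower: red rubber dust blower with a black nozzle, standing on its bulb, 51 mm across, 88 mm high, loose, behind the tester's +y half; origin at the centre of its underside

How it is judged:
By the outcome, as a careful person would: the job done as asked, in the order asked, and still so for the second after the job is handed in, with the robot touching nothing.
It also fails if it takes over 54 s, if anything falls off the work surface, if the arm or the gripper's body presses on something with over 40 N, if the wrist force passes 120 N, or if a joint passes its speed limit or range.

## Working session

There is one attempt and no reset: what is moved stays moved. The work goes in short steps, each a Python script; the robot and the scene stay as the last script left them, time stands still between calls to the robot, and variables do not carry over. Pictures are saved under pics/ and viewed, at most 10 in all, crops included, and the job is handed in when it is done.

```bash
ls; mkdir -p pics
python3 - <<'E'
from bench import *
import cv2,numpy as np
for n in("top","side"):
    c=read_camera(n); cv2.imwrite(f"pics/{n}0.png",c["pixels"][:,:,::-1]); np.savez(f"{n}0.npz",**c)
    print(n,c["camera_matrix"].tolist(),(-c["R"].T@c["t"]).round(3),c["R"].round(3).tolist())
s=state();print(tip_reach,s["time_s"],s["opening"],s["tool_rot"],s["ft_force"])
E
```

```text
pics
top [[514.2796788698149, 0.0, 323.3281706056927], [0.0, 514.2796788698149, 193.98424640900478], [0.0, 0.0, 1.0]] [0.454 0.142 1.116] [[-0.0, -1.0, 0.007], [-0.996, -0.0, -0.085], [0.085, -0.007, -0.996]]
side [[474.3997321964604, 0.0, 313.7529250277242], [0.0, 474.3997321964604, 201.22618684244497], [0.0, 0.0, 1.0]] [0.083 0.2   0.777] [[-0.062, -0.998, 0.015], [-0.854, 0.045, -0.518], [0.516, -0.045, -0.856]]
0.025 0.1 0.08559536243373841 [-1.79903022e+02 -2.00194816e-03  1.40242598e+01] [-0.68920213 -0.37601739 -0.34509439]
```

View pics/top0.png

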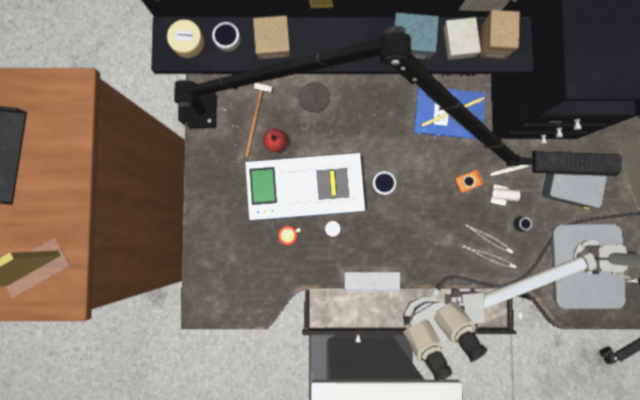

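View pics/side0.png

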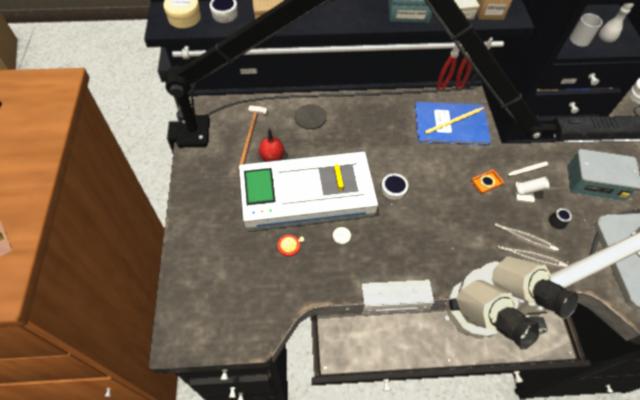

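The top view shows the case at about (246–364, 155–218), with the yellow rib at (333,183). In the side view the rib is at (340,177). A black lamp arm and a microscope stand near the arm's route, so I'll triangulate those as well.

```bash
cat > h.py <<'E'
import numpy as np,cv2
def ray(c,uv):
    d=c["R"].T@np.linalg.solve(c["camera_matrix"],[uv[0],uv[1],1.]); return -c["R"].T@c["t"],d/np.linalg.norm(d)
def plane(c,uv,z):
    o,d=ray(c,uv); return o+d*(z-o[2])/d[2]
def tri(c1,p1,c2,p2):
    o1,d1=ray(c1,p1);o2,d2=ray(c2,p2)
    s=np.linalg.lstsq(np.c_[d1,-d2],o2-o1,rcond=None)[0]
    a,b=o1+s[0]*d1,o2+s[1]*d2
    return (a+b)/2,np.linalg.norm(a-b)
def blob(c,f,roi):
    x0,y0,x1,y1=roi; hsv=cv2.cvtColor(c["pixels"],cv2.COLOR_RGB2HSV).astype(int)
    m=np.zeros(hsv.shape[:2],np.uint8); m[y0:y1,x0:x1]=f(hsv[y0:y1,x0:x1])
    n,l,s,ce=cv2.connectedComponentsWithStats(m); i=1+np.argmax(s[1:,4]); return (l==i).astype(np.uint8),ce[i],s[i,4]
yellow=lambda h:(abs(h[...,0]-28)<8)&(h[...,1]>130)&(h[...,2]>110)
white=lambda h:(h[...,1]<40)&(h[...,2]>150)
E
python3 - <<'E'
from h import *
C={n:dict(np.load(n+"0.npz")) for n in("top","side")}
T,S=C["top"],C["side"]
R={}
for n,roi in(("top",(310,160,355,205)),("side",(320,155,365,200))):
    m,ce,a=blob(C[n],yellow,roi);R[n]=ce;print(n,"rib",ce,a,cv2.minAreaRect(cv2.findNonZero(m)), plane(C[n],ce,.067).round(4))
print("rib tri",tri(T,R["top"],S,R["side"]))
Q={}
for n,roi in(("top",(238,145,372,225)),("side",(230,145,385,235))):
    m,ce,a=blob(C[n],white,roi); q=cv2.boxPoints(cv2.minAreaRect(cv2.findNonZero(m)));
    hull=cv2.convexHull(cv2.findNonZero(m)); ap=cv2.approxPolyN(hull,4)[0].astype(float); 
    Q[n]=ap; print(n,a,q.round(1).tolist(),ap.tolist(),[plane(C[n],p,.046)[:2].round(4).tolist() for p in ap])
print("others(L eyepiece, R eyepiece, lamp head L end, microscope body, blower nozzle)")
for a,b in(((438,372),(514,327)),((478,356),(565,302)),((515,160),(537,128)),((428,310),(480,295)),((185,88),(178,82)),((268,128),(270,133))): print([x.round(3) for x in tri(T,a,S,b)])
for n in C: cv2.imwrite(f"pics/{n}z.png",cv2.resize(C[n]["pixels"][140:250,230:400,::-1],None,fx=4,fy=4,interpolation=cv2.INTER_CUBIC))
E
```

```text
top rib [332.65217391 182.7826087 ] 92 ((332.6275939941406, 182.5310516357422), (23.252735137939453, 3.8200924396514893), 85.2363510131836) [0.5666 0.1155 0.067 ]
side rib [338.42857143 177.04081633] 147 ((338.5577087402344, 177.28848266601562), (25.495098114013672, 6.079599857330322), 78.69007110595703) [0.5598 0.1152 0.067 ]
rib tri (array([0.56767247, 0.11453116, 0.05550165]), np.float64(0.0014515910992533936))
top 5127 [[244.0, 161.0], [360.0, 151.60000610351562], [364.79998779296875, 210.8000030517578], [248.6999969482422, 220.1999969482422]] [[249.0, 220.0], [245.0, 161.0], [360.0, 151.0], [365.0, 211.0]] [[0.491, 0.2889], [0.6147, 0.2987], [0.6361, 0.0574], [0.5097, 0.0477]]
side 6135 [[236.3000030517578, 164.10000610351562], [370.8999938964844, 148.3000030517578], [378.29998779296875, 211.0], [243.60000610351562, 226.89999389648438]] [[243.0, 227.0], [238.0, 164.0], [365.0, 150.0], [380.0, 211.0]] [[0.4782, 0.2878], [0.6133, 0.2992], [0.634, 0.0558], [0.4973, 0.0451]]
others(L eyepiece, R eyepiece, lamp head L end, microscope body, blower nozzle)
[array([ 0.229, -0.056,  0.226]), np.float64(0.005)]
[array([ 0.256, -0.124,  0.228]), np.float64(0.003)]
[array([ 0.604, -0.238,  0.13 ]), np.float64(0.002)]
[array([ 0.314, -0.07 ,  0.104]), np.float64(0.004)]
[array([0.746, 0.404, 0.131]), np.float64(0.002)]
[array([0.683, 0.244, 0.049]), np.float64(0.013)]
```

View pics/topz.png

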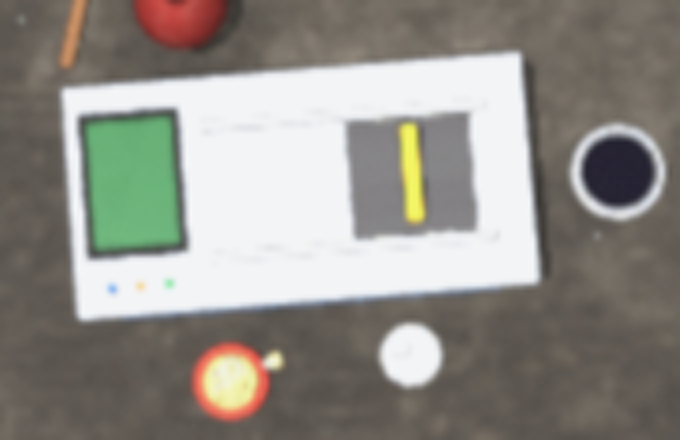

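View pics/sidez.png

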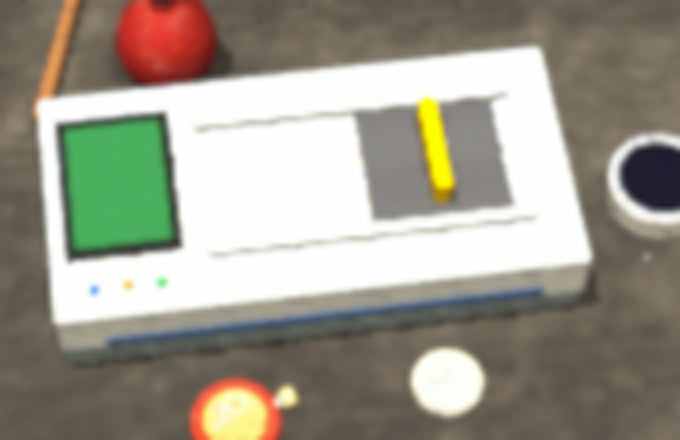

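The zoomed views show sharp case-top corners. In the top crop they are (62,88), (520,52), (540,283) and (78,320), and in the side crop (38,100), (542,47), (590,262) and (56,322). The shutter looks nearly shut.

```bash
cat >> h.py <<'E'
def w2(): 
    t=np.load("pose.npz"); return t["o"],float(t["yaw"])
def P(x,y,z):
    o,a=w2(); a=np.radians(a); return [o[0]+x*np.cos(a)-y*np.sin(a),o[1]+x*np.sin(a)+y*np.cos(a),z]
E
python3 - <<'E'
from h import *
from bench import *
T,S=[dict(np.load(n+"0.npz")) for n in("top","side")]
f=lambda p:(np.array(p)+.5)/4-.5+[230,140]
a=[f(p) for p in((62,88),(520,52),(540,283),(78,320))]; b=[f(p) for p in((38,100),(542,47),(590,262),(56,322))]
W=np.array([tri(T,p,S,q)[0] for p,q in zip(a,b)]);print("tri corners",W.round(4).tolist())
A=np.array([[plane(c,p,.046) for p in l] for c,l in((T,a),(S,b))]);print(A.mean(1).round(4), (A[0]-A[1])[:,:2].round(4).tolist())
A=A.mean(0);o=A.mean(0);print("sizes",[np.linalg.norm(A[i]-A[i-1]).round(4) for i in range(4)])
d=(A[0]+A[3]-A[1]-A[2]);e=(A[0]+A[1]-A[2]-A[3]);yy=np.degrees(np.arctan2(-d[0],d[1]));yx=np.degrees(np.arctan2(e[1],e[0]));print("yaw",yy,yx,"o",o)
np.savez("pose.npz",o=o,yaw=yy)
r,g=tri(T,f((412,172)),S,f((436,145)));print("rib",r,g)
for r in (r,plane(T,f((412,172)),.067),plane(S,f((436,145)),.067)):
    v=(r-o)[:2];t=np.radians(yy);print("rib in tester",v@[np.cos(t),np.sin(t)],v@[-np.sin(t),np.cos(t)])
for yaw in(yy,yy-180): print(yaw,ik(P(0,-100,.1) if 0 else P(0,-.1,.1),[180,0,yaw]))
print(ik(P(0,-.1,.4),[180,0,yy]),ik([.45,-.35,.48],[180,0,yy]),ik([.158,-.631,.48],[180,0,14]))
E
```

```text
tri corners [[0.6137, 0.2981, 0.0434], [0.6328, 0.0567, 0.0435], [0.5112, 0.0482, 0.0436], [0.4918, 0.2878, 0.0462]]
[[0.5622 0.1734 0.046 ]
 [0.561  0.1722 0.046 ]] [[0.0016, 0.0014], [0.0019, 0.0022], [0.0013, -0.0001], [0.0, 0.0017]]
sizes [np.float64(0.1212), np.float64(0.2415), np.float64(0.1216), np.float64(0.24)]
yaw 4.494629468907632 4.363070255432652 o [0.56158509 0.17279751 0.046     ]
rib [0.56754875 0.11455557 0.05950561] 0.0017175482557026853
rib in tester 0.001381158637384616 -0.058530172107358384
rib in tester 0.0008025569260438879 -0.05744800094454471
rib in tester -0.0037953736701917813 -0.058063922866535014
4.494629468907632 [  24.86480209   39.42165501  -46.59617948  105.98670781   36.5463398
   50.7853677  -124.99033759]
-175.50537053109238 [ 23.73014965  38.70810365 -44.89680522 106.02173276  35.1117866
  50.12192128  56.09213947]
[  41.14192053   27.95223114  -72.28623141   88.17012733   26.70900605
   83.4345028  -117.77655993] [ 65.19098404  14.42445277 -37.94768335  81.03658603   8.81976546
  87.52721881 -57.75928572] [ 90.98081935  22.63240533 -26.22934864  69.13722684   9.79242342
  90.35208182  -9.41237173]
```

The case sizes (121 × 241 mm) and heights check out. The shutter is essentially shut, with the rib at y = −58 mm. Next I'll move in by a high route with the fingers closed.

```bash
python3 - <<'E'
from h import *
from bench import *
yaw=w2()[1]-180
gripper_close(); s=state(); print(s["opening"],s["time_s"])
move_linear([.158,-.631,.45],.3)
print([round(x) for x in ik([.45,-.35,.45],[180,0,yaw+20])])
move_to([.45,-.35,.45],[180,0,yaw+20])
move_to(P(0,-.1,.3),[180,0,yaw])
move_linear(P(0,-.1,.12),.2)
s=state();print(s["time_s"],s["eef_pos"],s["tool_rot"],s["ft_force"],s["joint_positions"])
for n in("top","side"):
    c=read_camera(n); np.savez(f"{n}1.npz",**c)
    cv2.imwrite(f"pics/{n}1.png",cv2.resize(c["pixels"][100:250,230:430,::-1],None,fx=3,fy=3,interpolation=cv2.INTER_CUBIC))
E
python3 -c "import bench;print(bench.tip_reach)"
```

```text
-0.00032452976358322356 0.8667
[87, 26, -74, 84, 25, 89, 129]
6.475 [0.57033344 0.07343258 0.12120967] [ 1.79980891e+02  1.13428217e-01 -1.75514507e+02] [-0.63653004  0.09287994  0.01376049] [ 30.98097985  41.93616211 -56.21831116 105.24258214  41.92438346
  56.25125843  50.99383971]
0.025
```

View pics/side1.png

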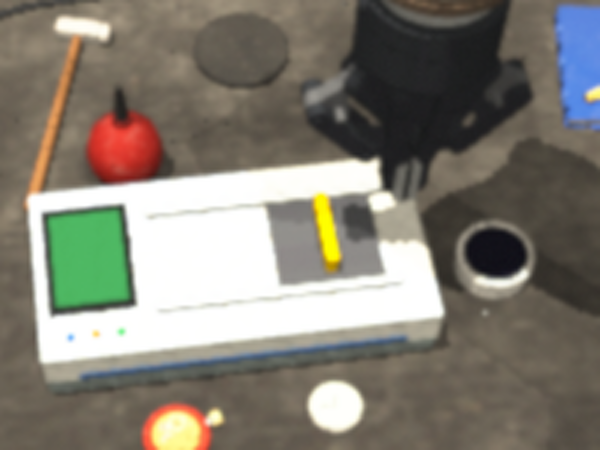

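The side view shows the closed fingertips at about (407,198) in the crop, to the −y side of the rib and above the shutter's end. Next I'll descend while watching force and push the shutter open.

```bash
cat >> h.py <<'E'
from bench import *
def F(): # mean force in the tester frame
    a=np.radians(w2()[1]); f=state()["ft_force"]; return np.array([f[0]*np.cos(a)+f[1]*np.sin(a),-f[0]*np.sin(a)+f[1]*np.cos(a),f[2]])
def loc():
    o,a=w2(); a=np.radians(a); p=state()["eef_pos"]; v=(p-o)[:2]; return np.array([v[0]*np.cos(a)+v[1]*np.sin(a),-v[0]*np.sin(a)+v[1]*np.cos(a),p[2]])
E
python3 - <<'E'
from h import *
c=dict(np.load("side1.npz"))
for z in(.083,.096,.109):
    p=c["camera_matrix"]@(c["R"]@np.array([.5703,.0734,z])+c["t"]); print("tip px if",z,((p[:2]/p[2]-[230,100])*3).round())
f0=F();print(f0)
for z in(.1,.09,.086,.082):
    move_linear(P(0,-.1,z),.06); d=F()-f0; print(z,loc().round(4),d.round(2))
    if d[2]>3: raise SystemExit("contact")
for y in(-.085,-.075,-.065,-.05,-.035,-.02,-.012):
    move_linear(P(0,y,.082),.06); d=F()-f0; print(y,loc().round(4),d.round(2),round(state()["time_s"],2))
    if abs(d).max()>12: break
for n in("top","side"):
    c=read_camera(n); np.savez(f"{n}2.npz",**c)
    m,ce,a=blob(c,yellow,(270,140,365,205)); print(n,ce,a)
E
```

```text
tip px if 0.083 [395. 199.]
tip px if 0.096 [397. 186.]
tip px if 0.109 [400. 173.]
[-0.86346689  1.43482604  1.35146614]
0.1 [-0.0003 -0.0999  0.0995] [-0.29 -1.95 -1.83]
0.09 [-0.0004 -0.1001  0.0895] [ 0.64 -1.72 -2.34]
0.086 [-0.0001 -0.1     0.0858] [ 0.18 -1.07 -1.12]
0.082 [-0.0002 -0.1001  0.0817] [ 0.84 -1.07 -2.02]
-0.085 [-0.     -0.084   0.0822] [ 0.63 -0.94 -2.83] 8.28
-0.075 [-0.     -0.0743  0.0821] [ 1.52 -2.39 -1.52] 8.59
-0.065 [-0.     -0.0642  0.0821] [ 1.21 -1.52 -1.97] 8.91
-0.05 [-0.     -0.0488  0.0821] [ 1.03 -1.23 -2.03] 9.31
-0.035 [-0.0001 -0.0339  0.0821] [ 0.8  -1.42 -1.15] 9.71
-0.02 [-0.0001 -0.0189  0.0821] [ 0.52 -1.12 -0.82] 10.11
-0.012 [-0.0001 -0.0112  0.0821] [ 1.63 -1.64 -1.56] 10.39Traceback (most recent call last):
  File "<stdin>", line 14, in <module>
  File "h.py", line 14, in blob
    n,l,s,ce=cv2.connectedComponentsWithStats(m); i=1+np.argmax(s[1:,4]); return (l==i).astype(np.uint8),ce[i],s[i,4]
                                                      ~~~~~~~~~^^^^^^^^^
    return _wrapfunc(a, 'argmax', axis=axis, out=out, **kwds)
    return bound(*args, **kwds)
ValueError: attempt to get argmax of an empty sequence
```

Run:
```python
from h import *
b=F();print(b.round(2))
for y in np.arange(-.010,.012,.002):
    move_linear(P(0,y,.082),.04); f=F(); print(round(y,3),loc().round(4),f.round(2))
    if f[1]-b[1]<-8: break
for n in("top","side"):
    c=read_camera(n); np.savez(f"{n}2.npz",**c)
c=dict(np.load("top2.npz")); d=dict(np.load("side2.npz"))
cv2.imwrite("pics/both2.png",np.vstack([cv2.resize(q["pixels"][130:230,230:400,::-1],None,fx=3,fy=3,interpolation=cv2.INTER_CUBIC) for q in(c,d)])[:600])
print(state()["time_s"])
```

```text
[-0.54 -0.29 -0.17]
-0.01 [ 0.    -0.01   0.082] [ 0.1  -0.81 -0.06]
-0.008 [-0.    -0.008  0.082] [ 0.45 -0.59  0.7 ]
-0.006 [ 0.     -0.0062  0.082 ] [ 0.17 -2.53  0.39]
-0.004 [ 0.     -0.0059  0.0819] [-1.02 -6.33  1.82]
-0.002 [ 0.0001 -0.0056  0.0818] [-0.98 -8.26  4.66]
0.0 [ 0.0001 -0.0054  0.0818] [ -2.25 -12.17   6.72]
12.0417
```

View pics/both2.png

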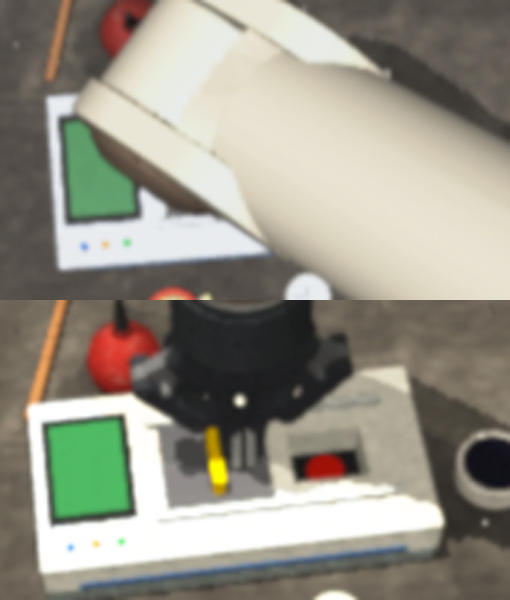

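The shutter hit its stop: force rose at y = −5.8 mm and the rib is at +10 mm. The side view shows the well uncovered, its mouth centred near crop (326,159) and the red key near (325,167). I'll check the aim against that view, then press.

Run:
```python
from h import *
c=dict(np.load("side2.npz"))
px=lambda X:(lambda p:((p[:2]/p[2]-[230,130]+.5)*3-.5).round(1))(c["camera_matrix"]@(c["R"]@np.array(X)+c["t"]))
print("mouth corners",[px(P(x,y,.046)).tolist() for x,y in((.018,-.037),(.018,-.083),(-.018,-.083),(-.018,-.037))],"key",px(P(0,-.06,.028)))
move_linear(P(0,-.012,.082),.1); move_linear(P(0,-.012,.105),.15); move_linear(P(0,-.06,.105),.15)
sleep(.3); b=np.mean([F() for _ in range(3)],0); print(b.round(2),loc().round(4))
for z in(.082,.07,.06,.055):
    move_linear(P(0,-.06,z),.06); f=F()-b; print(z,loc().round(4),f.round(2))
    if abs(f).max()>6: break
d=read_camera("side"); cv2.imwrite("pics/s3.png",cv2.resize(d["pixels"][120:220,230:400,::-1],None,fx=4,fy=4,interpolation=cv2.INTER_CUBIC))
w=c["pixels"][130:230,230:400]; print(state()["time_s"])
cv2.imwrite("pics/w2.png",cv2.resize(c["pixels"][160:205,310:370,::-1],None,fx=10,fy=10,interpolation=cv2.INTER_CUBIC))
```

```text
mouth corners [[285.6, 132.5], [358.4, 124.6], [368.8, 172.6], [294.6, 180.9]] key [325.2 168.3]
[ 0.15  0.69 -0.11] [-1.000e-04 -5.880e-02  1.051e-01]
0.082 [-0.0003 -0.0599  0.0815] [-0.13 -0.23  1.12]
0.07 [-0.0004 -0.0601  0.0695] [ 0.   -0.9   0.83]
0.06 [-0.0004 -0.0601  0.0595] [-0.61 -0.51  1.04]
0.055 [-0.0002 -0.0601  0.0547] [-0.17  0.06  0.69]
14.875
```

View pics/s3.png

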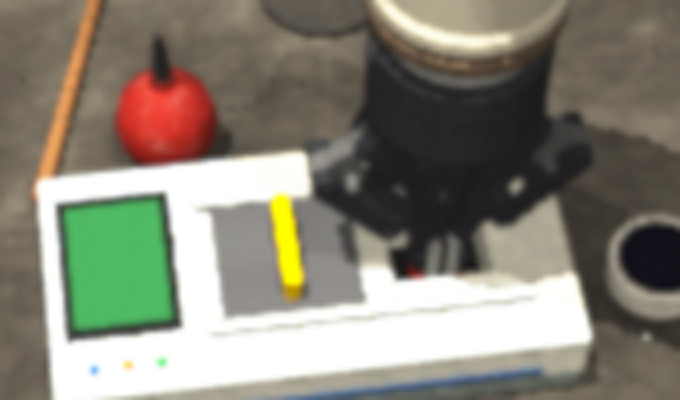

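The aim matches: the predicted mouth corners fall on the seen ones, and the finger is inside the well just above the key. Next I'll press it.

Run:
```python
from h import *
M=lambda:np.mean([(sleep(.02),F())[1] for _ in range(4)],0)
b=M()
for z in np.arange(.053,.036,-.001):
    move_linear(P(0,-.06,z),.03); f=M()-b; print(round(z,3),loc().round(4)[2],f.round(1))
    if f[2]>12: break
t=state()["time_s"]; sleep(1.2); print("held",(F()-b).round(1),loc().round(4),t)
np.savez("z.npz",z=z)
print(state()["time_s"])
```

```text
0.053 0.0532 [0.3 0.2 1.2]
0.052 0.0522 [ 1.1 -0.4  1.8]
0.051 0.0511 [ 1.2 -0.3  2.2]
0.05 0.0501 [1.8 0.  2.4]
0.049 0.0491 [1.7 0.1 3.4]
0.048 0.0481 [ 2.3 -0.2  3.9]
0.047 0.0471 [2.1 0.  4.8]
0.046 0.047 [-0.4 -0.8 12.3]
held [ 0.2 -1.3 12.1] [ 0.0002 -0.0599  0.047 ] 17.475
18.675
```

The key bottomed at 6 mm of travel with a hard stop (12 N), and I held it for 1.2 s. Next I'll retreat and push the shutter shut.

Run:
```python
from h import *
move_linear(P(0,-.06,.054),.05)
move_linear(P(0,-.06,.115),.12); move_linear(P(0,.045,.115),.15); move_linear(P(0,.045,.082),.08)
sleep(.2); b=F(); print(b.round(2),loc().round(4),state()["time_s"])
for y in(.03,.02,.0,-.02,-.035):
    move_linear(P(0,y,.082),.06); print(y,loc().round(4),(F()-b).round(2))
for y in np.arange(-.038,-.06,-.002):
    move_linear(P(0,y,.082),.04); f=F()-b; print(round(y,3),loc().round(4),f.round(2))
    if f[1]>10: break
move_linear(P(0,loc()[1]+.012,.082),.08); move_linear(P(0,loc()[1],.2),.15)
move_linear(P(0,.12,.3),.25)
c=read_camera("side"); d=read_camera("top")
cv2.imwrite("pics/end.png",np.vstack([cv2.resize(q["pixels"][130:230,230:400,::-1],None,fx=3,fy=3,interpolation=cv2.INTER_CUBIC) for q in(d,c)]))
m,ce,a=blob(c,yellow,(265,140,365,205)); print(ce,a,state()["time_s"])
```

```text
[ 0.21 -0.71  0.24] [0.0003 0.0453 0.0825] 21.25
0.03 [0.0002 0.029  0.082 ] [0.65 0.26 0.12]
0.02 [0.0001 0.0193 0.082 ] [-1.04  0.69  0.5 ]
0.0 [ 0.0001 -0.0012  0.0819] [-1.4   1.16 -0.89]
-0.02 [ 0.0001 -0.0211  0.0819] [-0.08  0.4   0.14]
-0.035 [ 0.0001 -0.0361  0.0819] [-1.11  0.97 -1.29]
-0.038 [-0.     -0.0382  0.082 ] [-0.26  0.38 -1.02]
-0.04 [-0.    -0.04   0.082] [ 0.22  1.92 -0.2 ]
-0.042 [-0.    -0.042  0.082] [-0.92  1.75 -0.18]
-0.044 [-0.     -0.0429  0.0821] [-0.58  5.1  -1.02]
-0.046 [-0.0001 -0.0432  0.0822] [ 1.22  8.23 -1.89]
-0.048 [-0.0001 -0.0434  0.0823] [ 0.35 12.25 -3.39]
[339.43150685 177.00684932] 146 27.1
```

View pics/end.png

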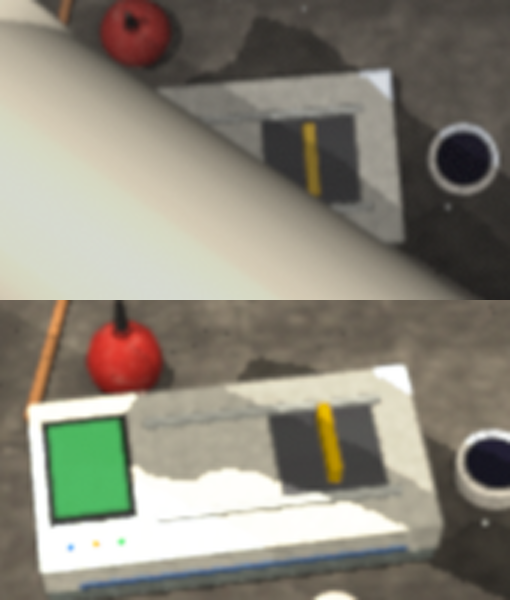

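The shutter is against its shut stop, with the rib at (339.4,177.0) in the side view. The blower and tin look unmoved and the arm is clear, so I'll hand in.

```bash
python3 -c "
from bench import *
print(finish_job())"
```

```text
the job is handed in; nothing more can be done
None
```

I pushed the shutter open to its stop, held the red key fully down for about 1.2 s, let it up and pushed the shutter shut to its stop; the job was handed in at about 27 s with the arm clear, and the arm touched none of the loose items.

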